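# Offer up the bearing cover over its threaded holes

## Task

Lift the blue bearing cover straight up and off its storage post, carry it to the bearing housing and hold it level about 2 cm above the housing's bare metal top face, turned so that all four of its corner holes are right over the four threaded holes (either way round will do), ready for someone to drop the screws in. Finish while still holding it there, steady: do not put it down, do not let it touch the housing, and leave the other things on the bench where they are.

Things in the scene. Friction and masses are not known exactly. Their poses are not given: they have to be found in the camera images.
- cover_neck (a point): centre of the loose blue cover's square neck (38 x 38 mm, 36 mm high, upright on the middle of the flange, sides parallel to it), 24 mm above the flange's underside. Grip the neck across either pair of its flat sides. A 24 mm bore runs down through neck and flange; at the start the post stands in it. z up, x along the flange. Mass 0.17 to 0.35 kg.
- cover_under (a point): centre of the flat underside of the cover's flange, a plate 120 x 84 x 6 mm (long along x, short along y), level; 40 mm above the worktop at the start; the neck's top is 42 mm above this point
- hole0 (a point): centre, at the underside, of the cover's 14 mm corner hole at x +46 mm, y +30 mm from the flange's centre (the other three are at +46/-30, -46/-30 and -46/+30 mm)
- hole2 (a point): the same for the corner hole diagonally opposite, at x -46 mm, y -30 mm
- post: black round storage stand fixed to the worktop, origin at its underside centre: foot 110 mm wide and 12 mm high, shoulder 40 mm wide up to 40 mm, on which the cover's flange rests, then a steel pin 14 mm thick up to 94 mm above the worktop
- post_tip (a point): top of the steel pin, on the stand's axis, 94 mm above the worktop (12 mm above the top of the cover's neck at the start)
- housing_face (a point): centre of the bare aluminium top face, 128 x 92 mm (long along its x), of the dark bearing housing fixed to the worktop; 60 mm above the worktop, z up. A 34 mm recess with a ball bearing lies in its middle. Nothing stands up from the face; low bolted feet (16 mm high) reach 14 mm past it at both x ends.
- thread0 (a point): mouth of the 6 mm threaded hole, ringed with brass, in the housing's top face at x +46 mm, y +30 mm from the face's centre (the other three are at +46/-30, -46/-30 and -46/+30 mm: the same pattern as in the cover)
- thread2 (a point): the same for the threaded hole diagonally opposite, at x -46 mm, y -30 mm
- screwdriver: bystander: screwdriver with orange handle, 170 mm, lying
- notebook: bystander: blue notebook 148 x 109 x 14 mm, lying
- jar_red_lid: bystander: white jar with red lid, 46 mm wide, 75 mm high
- jar_black_lid: bystander: pink jar with black lid, 52 mm wide, 69 mm high
- tape: bystander: roll of tan tape, 98 mm wide, 25 mm high, lying flat
- pliers: bystander: pliers with red grips, 156 mm, lying
Things that resemble listed ones, but are neither listed nor needed, are in the scene too. There is more than one size of the post; the one meant has the size given above.

How it is judged:
On the way:
1. the cover is lifted clear off the post: the underside of its flange is above the pin's tip (z of cover_under in the frame of post_tip above 0.003 m), for 0.1 s.
At the end, for the whole second after the job is handed in: The fingers hold the cover still (under 20 mm/s) and level (within 0.08 rad), its underside 8 to 35 mm above the housing's top face, touching neither housing nor post, every corner hole within 4 mm horizontally of its threaded hole (either way round), so the whole thread shows through (((horizontal distance between hole0 and thread0 below 0.004 m and horizontal distance between hole2 and thread2 below 0.004 m) or (horizontal distance between hole0 and thread2 below 0.004 m and horizontal distance between hole2 and thread0 below 0.004 m)) and z of cover_under in the frame of housing_face between 0.008 and 0.035 m and angle between cover_under's own z axis and vertical below 0.08 rad and contact force between cover and the fingers above 0.5 N and contact force between cover and housing below 0.1 N and contact force between cover and post below 0.1 N and linear speed of cover below 0.02 m/s); the arm keeps its last pose, push and grip.
It fails at once if the cover touches the housing (contact force between cover and housing above 0.5 N).
It fails at once if a bystander is moved by more than 20 mm (distance of any of screwdriver, notebook, jar_red_lid, jar_black_lid, tape, pliers from where it was at the start of the episode above 0.02 m).
It also fails if it takes over 38 s, if anything falls off the work surface, if the arm or the gripper's body presses on something with over 40 N, if the wrist force passes 120 N, or if a joint passes its speed limit or range.

## Robot

A 7-joint arm with a two-finger parallel gripper is mounted at the origin on a cart in front of the work surface, level with it; the furniture and walls round the work are solid. World frame = base frame: x ahead of the robot, y to its left, z up, the work surface at z = 0. Lengths are in m, angles in rad, forces in N, time in s.
With the tool pointing down it reaches from about 0.425 to 0.925 m from the base axis. Payload 6.8 kg.
Tool frame: the origin (TCP) lies on the front face of the gripper's body, between the roots of the fingers; the fingertips stand 73 mm ahead of it and the grasp point (between the pads) lies 54 mm ahead of it; z points along the fingers, y is the direction in which the jaws open and shut (so a half turn about z gives the same grasp; the last joint's range is limited). The gripper opens to 85 mm and grips with 20 to 120 N. Pads are 22 mm wide; open, the fingers measure 114 mm over their backs; the gripper's body (76 mm by 85 mm) begins 54 mm behind the grasp point. The pads swing forward as they close: fully open they stand 13 mm farther back than shut.
Start: joints at [1.054, 0.477, 0.022, 1.555, -0.011, 1.109, -0.083], TCP at [0.268, -0.619, 0.304] pointing down, gripper open.
Joint ranges: [-2.96, 2.96], [-0.34, 2.1], [-1.41, 1.46], [0.24, 2.44], [-1.37, 4.51], [0.17, 1.92], [-2.96, 2.96]. Speed limits (rad/s): [2.39, 2.39, 3.14, 3.14, 3.14, 3.14, 3.14].

## Interface

Orientations are given as a rotation vector (axis times angle).
In Python, from bench import * gives the robot as it stands.
- The arm moves only by the tool jog_arm, never from a script. Its argument "plan" is a list of rows, each a list of 2 entries, a list of its own where there are three numbers: the shift along the world's x, y, z in cm, then the turn about the world's z in rad. In form: [[[tx, ty, tz], twist], ...]. A call has 1 to 12 rows; each row shifts and turns the commanded pose from where the row before left it; what a row does not reach is not made up. A row lasts 1/10 s, in which the tool goes at most 50 mm and 8.59 degrees, less where a joint would pass 70% of its speed; a pose out of reach is approached as far as the arm can. A call is refused whole if a number of a shift passes 5 or a number of a turn 0.15, either way. A call with a gripper value outside its range is refused whole. "hand" is the finger opening in cm, from 0 to 8.54, set as the call begins (left out, the last holds). The fingers move at their own pace and stop on an object; "grip_force" is the grip in N (left out, the last holds). Time passes only in rows, so rows that do not move let the fingers close. It gives the time, the measured TCP pose, the force and the opening at its end, in the units of the state.
- get_obs(): the state, without advancing time (a new reading comes with each control period).
- grab_frame(name): name is "scene" or "top" or "wrist"; returns the picture (384x512x3 uint8, red, green, blue); there is no depth.
- get_calibration(name): a dict with "intrinsics" (3x3 intrinsics, pixels), "xyz" and "orientation" of the camera in the world. Camera axes: x right, y down, z forward; pixel columns grow to the right and rows downward; lengths in m; the calibration is good to about 2 mm. A picture is of the moment at which its call begins: read the wrist's pose just before it. get_calibration takes no time and is no camera call; for the wrist camera it gives the pose at the moment of the call.
- hand_in(): hands the job in, once; it reports no verdict.
The state is a dict: "clock": time; "joints": joint angles; "qvel": joint speeds; "tau": joint torques, N m; "tcp_pos": TCP position; "orientation": TCP orientation; "contact_force": force on the tool from outside, world axes, zero at the start; "moment": the same for the moment, N m; "grip_width": finger opening in m.
Only numpy, scipy, OpenCV 4.12 (cv2) and the standard library are available. Lean on these libraries where they do the work, as an engineer would, in place of code of your own. Each camera call takes 0.05 s, during which the arm holds its last target. There are 200 camera calls.

## Working session

There is one attempt and no reset: what is moved stays moved. The work goes in short steps, Python scripts to look and compute and a tool call to move; the robot and the scene stay as the last step left them, time stands still between calls to the robot, and variables do not carry over. Pictures are saved under pics/ and viewed, about 8 in all and at most 12, crops included, and the job is handed in when it is done.

Besides the shell and the picture viewer there is one more tool, called after "Call:" by a JSON object that holds its "fn" and its "kwargs". jog_arm: Moves the arm, as the interface text tells. Its arguments: {"type":"object","properties":{"plan":{"type":"array","items":{"type":"array"}},"hand":{"type":"number"},"grip_force":{"type":"number"}},"required":["plan"]}

```bash
mkdir -p pics; cat > h.py <<'E'
from bench import *
import numpy as np, cv2
from scipy.spatial.transform import Rotation as R
def cal(n):
    c=get_calibration(n); o=np.array(c["orientation"],float)
    Rm=o if o.shape==(3,3) else R.from_rotvec(o).as_matrix()
    return np.array(c["intrinsics"]),np.array(c["xyz"]),Rm
def ray(c,uv):
    K,p,Rm=c; d=Rm@np.linalg.solve(K,[uv[0],uv[1],1.]); return p,d/np.linalg.norm(d)
def onz(c,uv,z):
    p,d=ray(c,uv); return p+d*(z-p[2])/d[2]
def tri(c1,a,c2,b):
    p,d=ray(c1,a);q,e=ray(c2,b); s=np.linalg.lstsq(np.c_[d,-e],q-p,rcond=None)[0]
    x,y=p+s[0]*d,q+s[1]*e; return (x+y)/2,np.linalg.norm(x-y)
def proj(c,X):
    K,p,Rm=c; v=K@(Rm.T@(np.array(X)-p)); return v[:2]/v[2]
E
python3 - <<'E'
from h import *
np.set_printoptions(precision=4,suppress=True)
for n in ["scene","top","wrist"]:
    c=cal(n); im=grab_frame(n)[:,:,::-1]; cv2.imwrite(f"pics/{n}0.png",im); print(n,c)
    np.savez(f"pics/{n}0.npz",K=c[0],p=c[1],R=c[2])
a=cv2.imread("pics/scene0.png");b=cv2.imread("pics/top0.png")
cv2.imwrite("pics/top0b.png",cv2.resize(b,(800,600)))
o=get_obs();print(o["tcp_pos"],o["orientation"],o["clock"])
E
```

```text
scene (array([[432.4184,   0.    , 254.7601],
       [  0.    , 432.4184, 187.8507],
       [  0.    ,   0.    ,   1.    ]]), array([-0.1606,  1.1279,  0.8858]), array([[-0.8227, -0.2917,  0.4879],
       [-0.5684,  0.4414, -0.6943],
       [-0.0128, -0.8485, -0.529 ]]))
top (array([[430.6446,   0.    , 248.9128],
       [  0.    , 430.6446, 192.6239],
       [  0.    ,   0.    ,   1.    ]]), array([0.4521, 0.0504, 1.6385]), array([[-0.025 , -0.9976,  0.0644],
       [-0.9997,  0.0255,  0.0061],
       [-0.0077, -0.0642, -0.9979]]))
wrist (array([[320.9117,   0.    , 257.0908],
       [  0.    , 320.9117, 192.497 ],
       [  0.    ,   0.    ,   1.    ]]), array([ 0.33  , -0.5938,  0.3726]), array([[ 0.3976, -0.8846, -0.2437],
       [-0.9175, -0.3839, -0.1037],
       [-0.0019,  0.2648, -0.9643]]))
[ 0.2682 -0.6191  0.3032] [-3.0748 -0.6374  0.0006] 0.15
```

View pics/top0b.png

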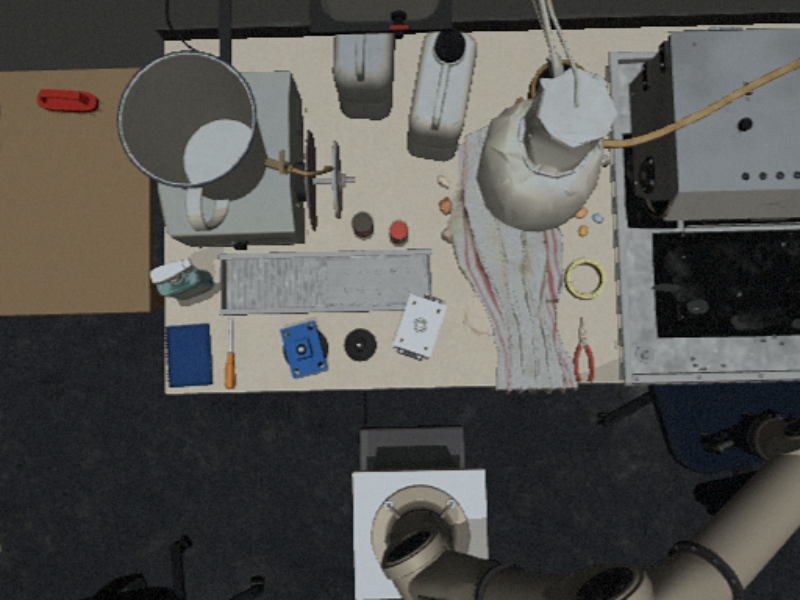

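View pics/scene0.png

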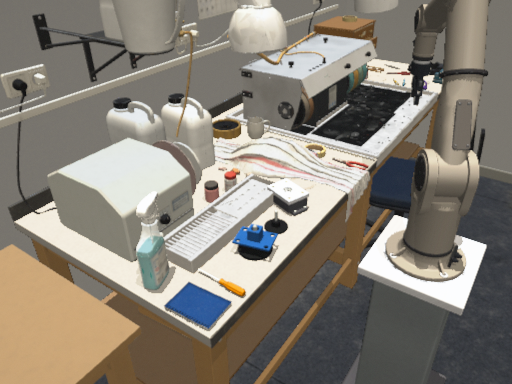

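The top view shows the cover at about (305,348), the housing at (420,325) and an empty decoy post at (360,345). The scene view agrees: cover at (256,240), housing at (289,197), notebook and screwdriver beside the cover. Next I get rough positions from these.

```bash
cat >> h.py <<'E'
def load(n):
    z=np.load(f"pics/{n}.npz"); return z["K"],z["p"],z["R"]
def blob(im,lo,hi,box,k=3):
    m=cv2.inRange(cv2.cvtColor(im,cv2.COLOR_BGR2HSV),lo,hi); mm=np.zeros_like(m)
    x0,y0,x1,y1=box; mm[y0:y1,x0:x1]=m[y0:y1,x0:x1]
    mm=cv2.morphologyEx(mm,cv2.MORPH_CLOSE,np.ones((k,k)))
    c=max(cv2.findContours(mm,cv2.RETR_EXTERNAL,cv2.CHAIN_APPROX_NONE)[0],key=cv2.contourArea)
    return c,cv2.minAreaRect(c),mm
E
python3 - <<'E'
from h import *
np.set_printoptions(precision=4,suppress=True)
t=cv2.imread("pics/top0.png");s=cv2.imread("pics/scene0.png");ct=load("top0");cs=load("scene0")
B=((100,120,50),(130,255,255)); W=((0,0,150),(180,60,255))
_,r,_=blob(t,*B,(170,195,220,250)); print("cover top",r)
_,q,_=blob(s,*B,(225,215,285,258),3); print("cover scene",q)
_,h,_=blob(t,*W,(245,185,290,232)); print("hous top",h)
_,g,_=blob(s,*W,(262,175,315,212)); print("hous scene",g)
for nm,rr,z in(("cover",r,.046),("housing",h,.06)):
    P=np.array([onz(ct,p,z) for p in cv2.boxPoints(rr)])
    print(nm,P.mean(0),P[1]-P[0],P[2]-P[1],np.linalg.norm(P[1]-P[0]),np.linalg.norm(P[2]-P[1]))
print("tri housing",tri(ct,h[0],cs,g[0]),"tri cover",tri(ct,r[0],cs,q[0]))
cv2.imwrite("pics/crop0.png",np.hstack([cv2.resize(t[180:250,165:300],None,fx=2.9,fy=2.9,interpolation=2),cv2.resize(s[160:270,215:325],(392,203),interpolation=2)]))
E
```

```text
cover top ((193.80384826660156, 223.28077697753906), (32.01261520385742, 23.855974197387695), 74.74488067626953)
cover scene ((255.21066284179688, 236.58706665039062), (41.29920196533203, 23.235485076904297), 12.994616508483887)
hous top ((267.0, 208.0), (46.0, 44.0), 90.0)
hous scene ((288.0, 193.0), (36.0, 52.0), 90.0)
cover [0.4468 0.2665 0.046 ] [ 0.0211 -0.0856  0.    ] [-0.1146 -0.029   0.    ] 0.08818309476601248 0.1182180956448153
housing [ 0.4961 -0.0047  0.06  ] [-0.0041 -0.1616  0.    ] [-0.1683  0.0052  0.    ] 0.16170278140978472 0.16842287782212317
tri housing (array([ 0.4941, -0.0063,  0.0491]), np.float64(0.004693371272977547)) tri cover (array([0.4466, 0.2657, 0.0511]), np.float64(0.0002529809466746098))
```

Call:
{"fn": "jog_arm", "kwargs": {"plan": [[[0.8, 2.2, 0], 0.03], [[1.7, 4.5, 0], 0.06], [[1.7, 4.5, -0.3], 0.06], [[1.7, 4.5, -0.3], 0.06], [[1.7, 4.5, -0.3], 0.06], [[1.7, 4.5, -0.3], 0.06], [[1.7, 4.5, -0.4], 0.06], [[1.7, 4.5, -0.4], 0.06], [[1.7, 4.5, -0.5], 0.06], [[1.7, 4.5, -0.5], 0.06], [[1.7, 4.5, -0.5], 0.06], [[1.7, 4.5, -0.5], 0.06]], "hand": 8.5, "grip_force": 60}}

```text
clock: 1.35
tcp_pos: [0.4635, -0.1006, 0.2638]
orientation: [2.677, 1.643, 0.0]
contact_force: [1.2, 0.5, 0.1]
grip_width: 0.085
```

Call:
{"fn": "jog_arm", "kwargs": {"plan": [[[1.7, 4.5, -0.4], 0.06], [[1.4, 3.5, -0.4], 0.03], [[0.6, 1.5, 0], 0], [[0, 0, 0], 0], [[0, 0, 0], 0]]}}

```text
clock: 1.85
tcp_pos: [0.5, -0.008, 0.2557]
orientation: [-2.603, -1.759, 0.001]
contact_force: [-0.6, -0.7, 0.3]
grip_width: 0.0853
```

```bash
cat >> h.py <<'E'
def shot(name,cam="wrist"):
    c=cal(cam); im=grab_frame(cam)[:,:,::-1].copy(); cv2.imwrite(f"pics/{name}.png",im)
    np.savez(f"pics/{name}.npz",K=c[0],p=c[1],R=c[2]); return im,c
E
python3 - <<'E'
from h import *
im,c=shot("w1"); o=get_obs(); print(o["clock"],o["tcp_pos"],o["orientation"],c[1])
E
```

```text
1.9 [ 0.49987852 -0.00876679  0.25567919] [ 2.60405729e+00  1.75706949e+00 -1.70323365e-03] [0.52534933 0.05285863 0.32516785]
```

View pics/w1.png

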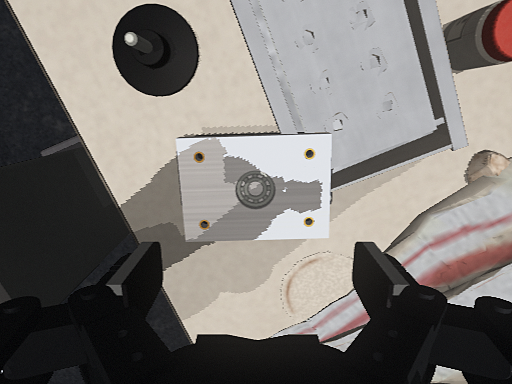

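The wrist view shows the housing face with four brass-ringed threads near (199,157), (309,154), (308,222) and (204,224), and the decoy post at (155,50). I'll take a second view from a little further along to get the height.

Call:
{"fn": "jog_arm", "kwargs": {"plan": [[[-2.8, 1.1, 0], 0], [[-2.8, 1.1, 0], 0], [[0, 0, 0], 0], [[0, 0, 0], 0]]}}

```text
clock: 2.3
tcp_pos: [0.4441, 0.0132, 0.2562]
orientation: [2.603, 1.756, 0.0]
contact_force: [-0.0, -0.7, 0.5]
grip_width: 0.0844
```

```bash
cat >> h.py <<'E'
def brass(im,c,guess,rad=11):
    out=[]
    hsv=cv2.cvtColor(im,cv2.COLOR_BGR2HSV)
    for g in guess:
        x,y=np.round(g).astype(int); yy,xx=np.mgrid[max(0,y-rad):y+rad+1,max(0,x-rad):x+rad+1]
        h=hsv[yy,xx].astype(int); w=((h[...,1]>90)&(h[...,0]<35)).astype(float)
        # minAreaCircle of the ring pixels = hole centre
        pts=np.c_[xx[w>0],yy[w>0]].astype(np.float32)
        (u,v),r=cv2.minEnclosingCircle(pts) if len(pts)>4 else ((np.nan,np.nan),0)
        out.append((u,v)); print("ring",x,y,"->",round(u,1),round(v,1),"r",round(r,1),len(pts))
    return np.array(out)
E
python3 - <<'E'
from h import *
np.set_printoptions(precision=4,suppress=True)
im2,c2=shot("w2"); o=get_obs(); print(o["clock"],o["tcp_pos"],o["orientation"])
im1=cv2.imread("pics/w1.png"); c1=load("w1")
a=brass(im1,c1,[(199,157),(309,154),(308,222),(204,224)])
b=brass(im2,c2,[proj(c2,onz(c1,p,.06)) for p in a])
X=[]
for p,q in zip(a,b):
    x,e=tri(c1,p,c2,q); X.append(x); print(x,e,onz(c1,p,.06),onz(c2,q,.06))
X=np.array(X); np.save("threads_raw.npy",X)
A=np.array([(onz(c1,p,.06)+onz(c2,q,.06))/2 for p,q in zip(a,b)])
print("centre",A.mean(0),"tri z",X[:,2].mean())
L=(A[1]-A[0]+A[2]-A[3])/2;S=(A[0]-A[3]+A[1]-A[2])/2
print("sides",np.linalg.norm(L),np.linalg.norm(S),"yaw long",np.degrees(np.arctan2(L[1],L[0])),"short-90",np.degrees(np.arctan2(S[1],S[0]))-90)
E
```

```text
2.35 [0.4448 0.0132 0.2563] [2.6038 1.7557 0.001 ]
ring 199 157 -> 198.7 156.7 r 5.4 58
ring 309 154 -> 309.0 153.5 r 5.4 48
ring 308 222 -> 308.1 221.2 r 5.0 48
ring 204 224 -> 203.9 224.1 r 5.1 46
ring 270 155 -> 270.0 154.9 r 5.2 50
ring 380 152 -> 380.6 151.2 r 5.4 48
ring 376 219 -> 376.1 219.4 r 4.9 40
ring 271 223 -> 271.4 222.4 r 4.8 45
[0.4644 0.0321 0.0598] 0.0003299744639407974 [0.4644 0.0319 0.06  ] [0.4645 0.0323 0.06  ]
[0.5505 0.0006 0.0605] 0.00042502613943087316 [0.5504 0.0003 0.06  ] [0.5507 0.0007 0.06  ]
[ 0.5298 -0.0551  0.0615] 5.83794724007396e-05 [ 0.5299 -0.0558  0.06  ] [ 0.5302 -0.0558  0.06  ]
[ 0.4438 -0.0241  0.0598] 0.00015343053418013654 [ 0.4438 -0.0241  0.06  ] [ 0.4438 -0.0239  0.06  ]
centre [ 0.4972 -0.0118  0.06  ] tri z 0.060393501899001244
sides 0.09182512926063001 0.059839100881456844 yaw long -20.190625014280165 short-90 -20.108797540592036
```

Call:
{"fn": "jog_arm", "kwargs": {"plan": [[[-0.2, 2.0, 0], 0.06], [[-0.4, 4.2, 0], 0.11], [[-0.4, 4.2, 0], 0.11], [[-0.4, 4.2, 0], 0.11], [[-0.4, 4.2, 0], 0.11], [[-0.4, 4.2, 0], 0.11], [[-0.2, 1.5, 0], 0.02], [[0, 0, 0], 0], [[0, 0, 0], 0]]}}

```text
clock: 3.25
tcp_pos: [0.4206, 0.259, 0.2555]
orientation: [-1.931, -2.478, 0.001]
contact_force: [0.2, 0.0, -0.3]
grip_width: 0.0852
```

```bash
python3 - <<'E'
from h import *
im,c=shot("w3"); o=get_obs(); print(o["clock"],o["tcp_pos"],o["orientation"])
E
```

```text
3.3 [0.42078805 0.25828042 0.25554134] [ 1.93222862e+00  2.47676549e+00 -1.84335456e-03]
```

Call:
{"fn": "jog_arm", "kwargs": {"plan": [[[2.0, 0.7, 0], 0], [[2.0, 0.7, 0], 0], [[0, 0, 0], 0], [[0, 0, 0], 0]]}}

```text
clock: 3.7
tcp_pos: [0.4606, 0.2721, 0.2556]
orientation: [-1.933, -2.477, 0.002]
contact_force: [0.4, 0.9, 0.2]
grip_width: 0.0848
```

```bash
python3 - <<'E'
from h import *
im,c=shot("w4"); o=get_obs(); print(o["clock"],o["tcp_pos"],o["orientation"])
E
```

```text
3.75 [0.46008073 0.27226197 0.25559024] [ 1.93179248e+00  2.47739012e+00 -2.06520574e-03]
```

View pics/w4.png

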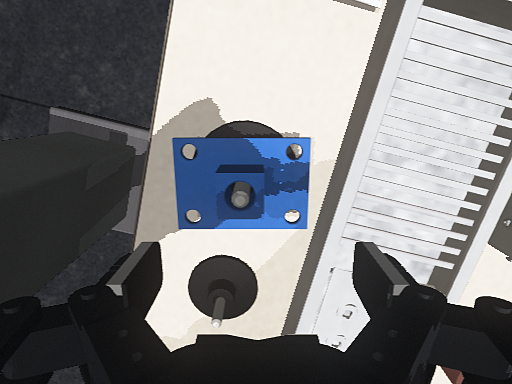

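View w4 shows the cover flange with corner holes near (189,151), (294,151), (291,216) and (193,216). The neck and pin are at (240,190), and the decoy post is at (222,285).

```bash
cat >> h.py <<'E'
def holes(im,guess,rad=12):
    # non-blue area inside the blue flange around each guess
    hsv=cv2.cvtColor(im,cv2.COLOR_BGR2HSV); nb=255-cv2.inRange(hsv,(100,120,25),(130,255,255)); out=[]
    for g in guess:
        m=np.zeros_like(nb); cv2.circle(m,tuple(int(round(v)) for v in g),rad,255,-1)
        n,lab,st,ce=cv2.connectedComponentsWithStats(nb&m)
        i=1+np.argmax(st[1:,4]); e=cv2.minEnclosingCircle(np.argwhere(lab==i)[:,::-1].astype(np.float32))
        out.append(ce[i]); print("hole",np.round(g),"->",np.round(ce[i],1),"area",st[i,4],"circ",np.round(e[0],1),round(e[1],1))
    return np.array(out)
def rect(A):
    L=(A[1]-A[0]+A[2]-A[3])/2;S=(A[0]-A[3]+A[1]-A[2])/2
    return A.mean(0),np.linalg.norm(L),np.linalg.norm(S),np.degrees(np.arctan2(L[1],L[0])),np.degrees(np.arctan2(S[1],S[0]))-90
E
python3 - <<'E'
from h import *
np.set_printoptions(precision=4,suppress=True)
i3=cv2.imread("pics/w3.png");i4=cv2.imread("pics/w4.png");c3=load("w3");c4=load("w4")
a=holes(i4,[(189,151),(294,151),(291,216),(193,216)])
b=holes(i3,[proj(c3,onz(c4,p,.044)) for p in a])
X=np.array([tri(c4,p,c3,q)[0] for p,q in zip(a,b)]);print(X)
A=np.array([(onz(c4,p,.043)+onz(c3,q,.043))/2 for p,q in zip(a,b)])
print("rect",rect(A),"tri",rect(X))
o=get_obs();r=R.from_rotvec(o["orientation"]).as_matrix();print("tcp",o["tcp_pos"],"tool y deg",np.degrees(np.arctan2(r[1,1],r[0,1])))
E
```

```text
hole [189 151] -> [189. 151.] area 188 circ [189. 151.] 8.1
hole [294 151] -> [293.9 151.2] area 196 circ [294.1 151.2] 8.1
hole [291 216] -> [291.6 215.3] area 154 circ [291.5 215. ] 7.8
hole [193 216] -> [192.8 215.7] area 163 circ [193.  215.5] 7.8
hole [237. 148.] -> [236.7 148. ] area 199 circ [236.7 148.1] 8.0
hole [342. 148.] -> [342.  148.1] area 192 circ [342.2 148.2] 8.1
hole [337. 212.] -> [337.  212.9] area 153 circ [336.9 212.6] 7.7
hole [238. 213.] -> [237.9 212.9] area 163 circ [237.6 213. ] 7.7
[[0.396  0.2825 0.0427]
 [0.4856 0.305  0.0435]
 [0.4998 0.2469 0.0434]
 [0.4109 0.2244 0.0438]]
rect (array([0.4481, 0.2646, 0.043 ]), np.float64(0.09217360354517615), np.float64(0.06005397671124943), np.float64(14.146218651646404), np.float64(13.99760510469568)) tri (array([0.4481, 0.2647, 0.0433]), np.float64(0.09205931164793253), np.float64(0.059874894426252746), np.float64(14.138281707252892), np.float64(14.082195070803806))
tcp [0.4601 0.2723 0.2556] tool y deg 14.107960140500781
```

Call:
{"fn": "jog_arm", "kwargs": {"plan": [[[-1.2, -0.77, 0], 0], [[0, 0, 0], 0], [[0, 0, -2.5], 0], [[0, 0, -3.5], 0], [[0, 0, -3.0], 0], [[0, 0, -2.0], 0], [[0, 0, -1.2], 0], [[0, 0, -1.0], 0], [[0, 0, 0], 0], [[0, 0, 0], 0]]}}

```text
clock: 4.75
tcp_pos: [0.4487, 0.2662, 0.1246]
orientation: [1.929, 2.479, 0.002]
contact_force: [-0.0, 0.6, -0.1]
grip_width: 0.0851
```

Call:
{"fn": "jog_arm", "kwargs": {"plan": [[[0, 0, 0], 0], [[0, 0, 0], 0], [[0, 0, 0], 0], [[0, 0, 0], 0], [[0, 0, 0], 0], [[0, 0, 0], 0]], "hand": 3.0, "grip_force": 60}}

```text
clock: 5.35
tcp_pos: [0.4486, 0.2661, 0.1245]
orientation: [1.929, 2.479, 0.001]
contact_force: [-0.7, -0.5, 5.9]
grip_width: 0.0372
```

Call:
{"fn": "jog_arm", "kwargs": {"plan": [[[0, 0, 0.5], 0], [[0, 0, 1.0], 0], [[0, 0, 1.5], 0], [[0, 0, 2.0], 0], [[0, 0, 2.5], 0], [[0, 0, 2.5], 0], [[0, 0, 2.0], 0], [[0, 0, 1.0], 0], [[0, 0, 0], 0], [[0, 0, 0], 0], [[0, 0, 0], 0]]}}

```text
clock: 6.45
tcp_pos: [0.4478, 0.2654, 0.2528]
orientation: [-1.929, -2.479, 0.003]
contact_force: [0.5, 0.5, -3.7]
grip_width: 0.0371
```

```bash
python3 - <<'E'
from h import *
im,c=shot("w5"); o=get_obs(); print(o["clock"],o["tcp_pos"],o["orientation"],o["contact_force"])
E
```

```text
6.5 [0.44783281 0.26545582 0.25277479] [-1.92902832 -2.47841403  0.00307894] [ 0.42672676 -0.70774769 -3.19212593]
```

View pics/w5.png

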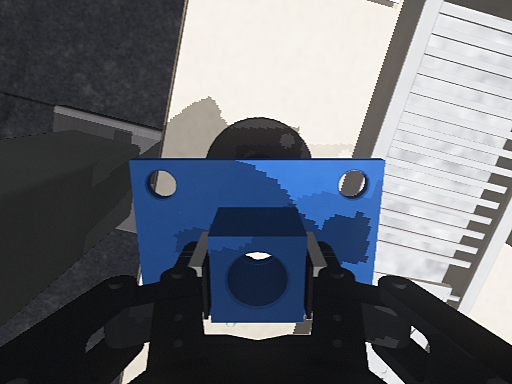

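The cover is in the grip and clear of the post, with its two far corner holes at (162,183) and (352,183). I'll work out the cover's pose in the hand.

```bash
cat >> h.py <<'E'
def tool():
    o=get_obs(); return np.array(o["tcp_pos"]),R.from_rotvec(o["orientation"]).as_matrix(),o
E
python3 - <<'E'
from h import *
np.set_printoptions(precision=4,suppress=True)
i=cv2.imread("pics/w5.png");c=load("w5")
a=holes(i,[(162,183),(352,183)],rad=20)
t,r,o=tool(); print(t,"tilt",np.degrees(np.arccos(-r[2,2])))
for z in(.168,.171,.174):
    P=np.array([onz(c,p,z) for p in a]); d=P[1]-P[0]
    yaw=np.arctan2(d[1],d[0]); n=np.array([-np.sin(yaw),np.cos(yaw),0])
    C=P.mean(0)-.030*n; print(z,"span",np.linalg.norm(d),"yaw",np.degrees(yaw),"centre",C,"C-tcp tool axes",r.T@(C-t))
print("expect C from lift", np.array([.4481,.2646])+t[:2]-np.array([.4486,.2661]), "tool y",np.degrees(np.arctan2(r[1,1],r[0,1])))
print("neck in tool from C pre", r.T@np.array([.4481-.4486,.2646-.2661,0]))
E
```

```text
hole [162 183] -> [162.8 182.8] area 539 circ [162.9 182.9] 14.3
hole [352 183] -> [351.2 182.7] area 547 circ [351.3 182.7] 14.5
[0.4478 0.2655 0.2528] tilt 0.12459564985471769
0.168 span 0.09323918944251693 yaw 14.288459195183076 centre [0.4481 0.2636 0.168 ] C-tcp tool axes [-0.0018 -0.0001  0.0848]
0.171 span 0.09142715049011164 yaw 14.288459195183082 centre [0.4479 0.2643 0.171 ] C-tcp tool axes [-0.0011 -0.      0.0818]
0.174 span 0.08961511153770642 yaw 14.288459195183076 centre [0.4477 0.265  0.174 ] C-tcp tool axes [-0.0003 -0.      0.0788]
expect C from lift [0.4473 0.264 ] tool y 14.21046215914351
neck in tool from C pre [-0.0013 -0.0009  0.    ]
```

```bash
python3 - <<'E'
from h import *
print("decoy tip",tri(load("w1"),(131,40),load("w4"),(217,323)))
E
```

```text
decoy tip (array([0.45559926, 0.13123938, 0.0633495 ]), np.float64(0.0014511570041827312))
```

Its tip is only 63 mm high, so carrying with the underside at about 168 mm is safe.

Call:
{"fn": "jog_arm", "kwargs": {"plan": [[[0.3, -1.5, 0], -0.03], [[0.5, -3.0, 0], -0.06], [[0.6, -3.5, 0], -0.08], [[0.7, -3.5, 0], -0.08], [[0.7, -3.5, 0], -0.08], [[0.7, -3.5, 0], -0.08], [[0.6, -3.5, 0], -0.08], [[0.5, -3.0, 0], -0.06], [[0.3, -1.8, 0], -0.04], [[0.1, -0.8, 0], -0.01], [[0, 0, 0], 0], [[0, 0, 0], 0]]}}

```text
clock: 7.7
tcp_pos: [0.4982, -0.0085, 0.2539]
orientation: [-2.573, -1.801, -0.001]
contact_force: [0.3, 0.1, -3.2]
grip_width: 0.0372
```

Call:
{"fn": "jog_arm", "kwargs": {"plan": [[[0, 0, -2.0], 0], [[0, 0, -2.0], 0], [[0, 0, -1.0], 0], [[0, 0, 0], 0], [[0, 0, 0], 0], [[0, 0, 0], 0]]}}

```text
clock: 8.3
tcp_pos: [0.499, -0.0096, 0.2049]
orientation: [2.575, 1.798, 0.002]
contact_force: [0.3, -0.9, -2.9]
grip_width: 0.0372
```

```bash
python3 - <<'E'
from h import *
np.set_printoptions(precision=4,suppress=True)
im,c=shot("w6"); t,r,o=tool(); print(o["clock"],t,"tooly",np.degrees(np.arctan2(r[1,1],r[0,1])),o["contact_force"])
C=np.array([.4972,-.0118]); print("need cm",(C-(t+r@[-.0012,0,0])[:2])*100,"turn",np.radians(-20.2)-np.arctan2(r[1,1],r[0,1]))
E
```

```text
8.35 [ 0.4989 -0.0098  0.2048] tooly -20.1501424533928 [ 0.2855  0.1694 -3.4771]
need cm [-0.1306 -0.0851] turn -0.0008701783452621514
```

View pics/w6.png

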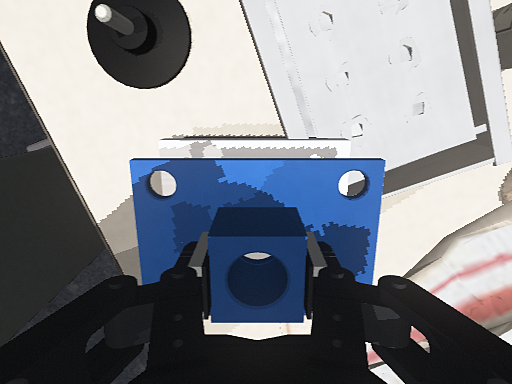

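The cover is held level over the housing, with the white face edge visible at row 140 and the holes still at (163,183) and (353,183). I'll apply the small correction and lower to about 2 cm.

Call:
{"fn": "jog_arm", "kwargs": {"plan": [[[-0.13, -0.09, -0.5], 0], [[0, 0, -1.3], 0], [[0, 0, -1.2], 0], [[0, 0, -0.7], 0], [[0, 0, -0.2], 0], [[0, 0, 0], 0], [[0, 0, 0], 0], [[0, 0, 0], 0]]}}

```text
clock: 9.15
tcp_pos: [0.4973, -0.011, 0.1653]
orientation: [2.576, 1.798, 0.001]
contact_force: [0.5, 0.9, -2.4]
grip_width: 0.0369
```

```bash
python3 - <<'E'
from h import *
np.set_printoptions(precision=4,suppress=True)
im,c=shot("w7"); t,r,o=tool(); print(o["clock"],t,"tooly",np.degrees(np.arctan2(r[1,1],r[0,1])),o["contact_force"])
C=np.array([.4972,-.0118]); print("need cm",(C-(t+r@[-.0012,0,0])[:2])*100)
a=holes(im,[(163,183),(352,183)],rad=20)
T=np.load("threads_raw.npy")
for k in(0,1):
    print("thread proj",proj(c,[*T[k][:2],.06]),"thread xy",T[k][:2])
for z in (.082,.083,.084): 
    P=np.array([onz(c,p,z) for p in a]); print("holes",z,P[:,:2],"off mm",(P[:,:2]-T[:2,:2])*1e3,"span",np.linalg.norm(P[1]-P[0]))
cv2.imwrite("pics/w7c.png",cv2.resize(im[130:230,110:400],None,fx=2.7,fy=2.7,interpolation=cv2.INTER_CUBIC))
E
```

```text
9.2 [ 0.4973 -0.011   0.1653] tooly -20.17186780243164 [ 0.0213 -0.0572 -2.8718]
need cm [0.0285 0.0305]
hole [163 183] -> [161.3 183.3] area 603 circ [161.1 184.3] 15.0
hole [352 183] -> [351.2 182.8] area 544 circ [351.2 182.8] 14.5
thread proj [173.2594 173.2714] thread xy [0.4644 0.0321]
thread proj [338.1006 173.0419] thread xy [0.5505 0.0006]
holes 0.082 [[0.4639 0.0318]
 [0.5514 0.    ]] off mm [[-0.4604 -0.2396]
 [ 0.9017 -0.59  ]] span 0.09303221603367173
holes 0.083 [[0.4643 0.0319]
 [0.5512 0.0003]] off mm [[-0.0891 -0.1166]
 [ 0.7013 -0.2589]] span 0.09242371912615806
holes 0.084 [[0.4647 0.0321]
 [0.551  0.0007]] off mm [[0.2823 0.0064]
 [0.5009 0.0723]] span 0.09181522221864441
```

View pics/w7c.png

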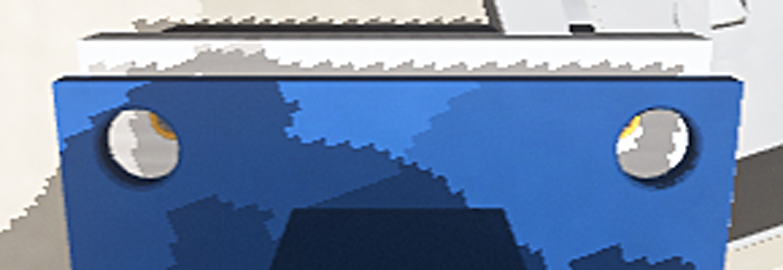

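The enlarged w7 crop shows the brass thread rings through both far holes at about (171,175) and (341,175). They match the projected thread mouths (173,173) and (338,173), with the same parallax on both sides. The hole offsets are under 1 mm and the gap is about 20 mm, so I'm handing in.

```bash
python3 - <<'E'
from h import *
t,r,o=tool(); print(o["clock"],t,o["qvel"],o["grip_width"],np.degrees(np.arccos(-r[2,2])))
print(hand_in())
E
```

```text
9.2 [ 0.49732912 -0.01097887  0.16530763] [-0.00086525 -0.00087548  0.00065601  0.0026663   0.00071167  0.00067486
 -0.00047405] 0.03704218513032875 0.05283113794565769
the job is handed in; nothing more can be done
None
```

I lifted the cover off its post, carried it to the housing, and handed in at 9.2 s while holding it there. No verdict was reported.

**Last checks:**
- **Alignment:** the two corner holes I could see were within about 1 mm of their threads, and brass showed through both of them about where predicted. The other two were hidden by the gripper, so I inferred them from the turn (matched to about 0.1°) and the known hole pattern.
- **Height and level:** the underside was about 20 mm above the face. That comes from the tool height and the hole spacing in the image, which agree to within 1 mm. The tool was tilted 0.05°; I did not measure the cover's tilt separately.
- **Steadiness:** the joints were almost still, the force was only the cover's weight (about 3 N), and the grip was steady at 37 mm.
- **Height measurements:** measured from two views, the housing face came out at 60.4 mm and the flange's mid-plane at 43.3 mm. Both agree with the given sizes.

**Small disagreements:** the tool was still about 0.3 mm off target in x and y. The gripper read 37 mm on the 38 mm neck. I did not photograph the other objects again at the end, but the carrying path stayed well above the empty post it crossed.

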